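# Seat the blue-topped probe in the test chamber and hold it on its sprung contact

## Task

With the empty gripper, swing the black dust cover fully clear of the steel port on the copper-ringed chamber; then take the blue-topped finned probe out of the white rack, put its nose down the port and press it straight down against the sprung plunger until its black flange sits flush and firm on the port's rim (press, do not ram). Finish while still holding it pressed home, because the spring lifts it as soon as you let go. Leave the orange-topped probe and everything else on the bench where they stand.

Things in the scene. Friction and masses are not known exactly. Their poses are not given: they have to be found in the camera images.
- probe_grip (a point): Centre of the handle of the loose upright finned probe with the BLUE top (the one to use). Handle: black 24 x 24 mm square bar, 45 mm tall, its upper 12 mm blue; this point is 122.5 mm above the nose tip, 72.5 mm above the flange's underside, 22.5 mm below the top. z up along the probe, x and y square to the handle's sides
- probe_flange (a point): Centre of the underside of the black flange disc (48 mm diameter, 8 mm thick) of the blue-topped probe, the face that must land on the port's rim; z up. Below it the steel nose: 22 mm diameter, 50 mm long, tapered to 14 mm over its last 6 mm. Above it a shaft with four aluminium fins of 34 mm diameter up to the handle
- probe: The whole blue-topped probe, 145 mm tall, about 250 g; origin at its nose tip, z up. At the start its flange rests on the rack's top and its nose hangs in a hole of 27 mm: raise it 60 mm to clear the rack
- other_probe_grip (a point): Centre of the handle of the same kind of probe with an ORANGE top, in another hole of the rack: leave alone
- rack: White plastic rack fixed to the bench, 250 mm long (x) x 70 mm (y), top face 60 mm above the bench; three holes 85 mm apart along its x; origin under its centre. Which holes hold the two probes varies
- chamber: Round test chamber fixed to the bench: aluminium plate 12 mm high in a copper-coloured ring 22 mm high, about 292 mm outer diameter, with small black knobs (34 mm high) that are not used. Origin at the centre of its underside, z up. The port's axis is at x 0, y +20 mm in its frame, the cover's pivot at x +50, y +20 mm
- port: Upright steel tube on the chamber, 56 mm outer diameter, bore 26 mm, rim 72 mm above the bench; origin at its foot, 60 mm below the rim. Its flat rim is the hard stop for the flange
- port_rim (a point): Centre of the mouth of the port, at the height of its rim (72 mm above the bench); z up
- plunger_top (a point): Brass sprung plunger, 21 mm diameter, inside the port; this point is the centre of its top face, 30 mm below the rim when free, so the nose meets it 20 mm before the flange lands
- plunger (a joint): How far the plunger is pressed down, m: 0 free, 0.020 with the flange on the rim (0.024 its own end). The spring pushes up with 3 N when touched, rising 0.35 N per mm to 10 N with the flange home; push on by some 5 to 20 N so that the flange bears on the rim
- cover (a joint): Angle of the dust cover about its upright pivot, rad: 0 over the port, growing counter-clockwise seen from above to 1.75 fully open. It starts at 0 to 0.25 and stays where left (about 1 N at the knob moves it). The port is clear from 1.25 on
- cover_knob (a point): Point on the axis of the cover's upright red knob (14 mm diameter, 36 mm tall, bottom 79 mm and top 115 mm above the bench); this point is 101 mm above the bench, 22 mm over the cover's disc. The knob stands at the middle of the black cover disc (60 mm diameter, 4 mm thick), 50 mm from the pivot
- cover_pivot (a point): Point on the cover's pivot axis, 101 mm above the bench (the pivot itself ends at 83 mm); the cover turns about the vertical through it
- puck_center (a point): Centre of a loose brass puck, 28 mm diameter, 18 mm high, on the chamber's plate: leave alone
- vial_a: Loose glass vial with navy cap, 36 mm diameter, 90 mm tall; origin under its centre: leave alone
- vial_b: A second vial like it: leave alone
- beaker: Loose glass beaker, 66 mm diameter, 85 mm tall; origin under its centre: leave alone
- driver_grip (a point): Handle of a loose orange screwdriver lying on the bench: leave alone
- tray: Loose steel tray 120 x 90 x 30 mm; origin under its centre: leave alone

How it is judged:
By the outcome, as a careful person would: the job done as asked, in the order asked, and still so for the second after the job is handed in, while the arm keeps its last pose, push and grip.
It also fails if it takes over 56 s, if anything falls off the work surface, if the arm or the gripper's body presses on something with over 40 N, if the wrist force passes 120 N, or if a joint passes its speed limit or range.

## Robot

A 7-joint arm with a two-finger parallel gripper is mounted at the origin on the work surface. World frame = base frame: x ahead of the robot, y to its left, z up, the work surface at z = 0. Lengths are in m, angles in rad, forces in N, time in s.
With the tool pointing down it reaches from about 0.4 to 0.85 m from the base axis. Payload 10.4 kg.
Tool frame: the origin (TCP) lies between the finger pads; the fingertips stand ahead of it and the grasp point (between the pads) lies 6 mm ahead of it (finger_overhang is the z of the fingertips in the tool frame, in m); z points along the fingers, y is the direction in which the jaws open and shut (so a half turn about z gives the same grasp; the last joint's range is limited). The gripper opens to 85 mm and grips with 20 to 120 N. Pads are 22 mm wide; open, the fingers measure 114 mm over their backs; the gripper's body (76 mm by 85 mm) begins 54 mm behind the grasp point. The pads swing forward as they close: fully open they stand 13 mm farther back than shut.
Start: joints at [-0.023, 0.332, -0.065, 1.46, 0.022, 1.35, -0.088], TCP at [0.625, 0, 0.231] pointing down, gripper open.
Joint ranges: [-2.6, 2.6], [-0.5, 2.12], [-1.47, 1.34], [0.16, 2.42], [-1.27, 4.41], [0.06, 2.06], [-2.6, 2.6]. Speed limits (rad/s): [2.22, 2.22, 2.79, 2.79, 3.14, 3.14, 3.14].

## Interface

Orientations are given as a unit quaternion [x, y, z, w].
In Python, from workcell import * gives the robot as it stands.
- The arm moves only by the shell command python3 -m creep 'ROWS' [FORCE]. ROWS is JSON, a list of rows, each a list of 7 numbers: the turn, a rotation vector about the tool's x, y, z in rad, then the shift along the tool's x, y, z in mm, then the closure in counts, from 0 (fully open) to 255 (shut). In form: [[wx, wy, wz, dx, dy, dz, claw], ...]. A call has 1 to 8 rows; each row shifts and turns the commanded pose from where the row before left it, along the tool's axes as they then stand; what a row does not reach is not made up. A row lasts 1/10 s, in which the tool goes at most 50 mm and 8.59 degrees, less where a joint would pass 70% of its speed; a pose out of reach is approached as far as the arm can. A call is refused whole if a number of a shift passes 50 or a number of a turn 0.15, either way. A call with a gripper value outside its range is refused whole. The fingers move at their own pace and stop on an object; FORCE is the grip in N (left out, the last holds). Time passes only in rows, so rows that do not move let the fingers close. It gives the time, the measured TCP pose, the force and the opening at its end, in the units of the state.
- get_obs(): the state, without advancing time (a new reading comes with each control period).
- camera(name): name is "scene" or "side" or "wrist"; returns (picture, depth): 384x512x3 uint8, blue, green, red; 384x512 float32, m along the optical axis (not along the pixel's ray), 0 where there is no reading.
- camera_model(name): a dict with "camera_matrix" (3x3 intrinsics, pixels), "R" (3x3) and "t" (3): a world point X has camera coordinates R X + t; the wrist camera has in their place "mount" (4x4, takes a point from camera to tool coordinates, whose origin is the TCP and whose axes are the flange's). Camera axes: x right, y down, z forward; pixel columns grow to the right and rows downward; lengths in m; the calibration is good to about 2 mm. A picture is of the moment at which its call begins: read the wrist's pose just before it. camera_model takes no time and is no camera call.
- hand_in(): hands the job in, once; it reports no verdict.
The state is a dict: "clock": time; "joint_pos": joint angles; "joint_velocities": joint speeds; "tau": joint torques, N m; "position": TCP position; "ee_rot": TCP orientation; "ft_force": force on the tool from outside, world axes, zero at the start; "torque": the same for the moment, N m; "grip_width": opening from 0.0 (shut) to 1.0 (fully open).
Only numpy, scipy, OpenCV 4.12 (cv2) and the standard library are available. Lean on these libraries where they do the work, as an engineer would, in place of code of your own. Each camera call takes 0.05 s, during which the arm holds its last target.

## Working session

There is one attempt and no reset: what is moved stays moved. The work goes in short steps, Python scripts to look and compute and a shell command to move; the robot and the scene stay as the last step left them, time stands still between calls to the robot, and variables do not carry over. Pictures are saved under pics/ and viewed, and the job is handed in when it is done.

```bash
ls; mkdir -p pics; python3 - <<'E'
from workcell import *
import cv2,numpy as np
print(get_obs())
for n in ("scene","side","wrist"):
    p,d=camera(n); cv2.imwrite(f"pics/{n}0.png",p); np.save(f"pics/{n}0.npy",d); print(n,camera_model(n))
E
```

```text
pics
{'clock': 0.0, 'joint_pos': array([-0.02259096,  0.33285905, -0.06470016,  1.46098092,  0.02161531,
        1.34988995, -0.08851914]), 'joint_velocities': array([-0.00034512,  0.00027519,  0.00035342,  0.00079063, -0.00050591,
       -0.00024728, -0.00093247]), 'tau': array([ 4.98105128e-04, -6.25449800e+01,  4.97091911e-02, -3.91610491e+01,
        1.63588714e-02,  9.83294769e-03, -6.01235030e-06]), 'position': array([ 6.24610133e-01, -1.69462049e-05,  2.30305034e-01]), 'ee_rot': array([ 7.07107603e-01,  7.07105593e-01, -5.38125052e-04, -4.79254537e-04]), 'ft_force': array([-0.66163382,  0.18199216,  0.09459272]), 'torque': array([-0.04129167, -0.00010434,  0.01458567]), 'grip_width': 1.0023357178128782}
scene {'camera_matrix': array([[426.70884947,   0.        , 247.32895984],
       [  0.        , 426.70884947, 195.99826271],
       [  0.        ,   0.        ,   1.        ]]), 'R': array([[ 0.2932888 ,  0.95593259,  0.01321247],
       [ 0.73340632, -0.21610739, -0.64452522],
       [-0.61326735,  0.19872214, -0.76446888]]), 't': array([-0.17339115, -0.36241626,  1.61267241]
[... 211 characters left out ...]
2059606,  0.00415113],
       [-0.30935559,  0.50090693, -0.80832627],
       [ 0.41873214, -0.6914275 , -0.58872014]]), 't': array([0.48940095, 0.28203696, 1.22067947])}
wrist {'camera_matrix': array([[286.10986832,   0.        , 249.32519394],
       [  0.        , 286.10986832, 194.66509154],
       [  0.        ,   0.        ,   1.        ]]), 'mount': array([[-9.49922760e-04, -9.58624514e-01, -2.84671985e-01,
         7.19022770e-02],
       [ 9.99999426e-01, -1.05175079e-03,  2.04838830e-04,
         7.48164632e-04],
       [-4.95767509e-04, -2.84671627e-01,  9.58624963e-01,
        -1.43153468e-01],
       [ 0.00000000e+00,  0.00000000e+00,  0.00000000e+00,
         1.00000000e+00]])}
```

View pics/scene0.png

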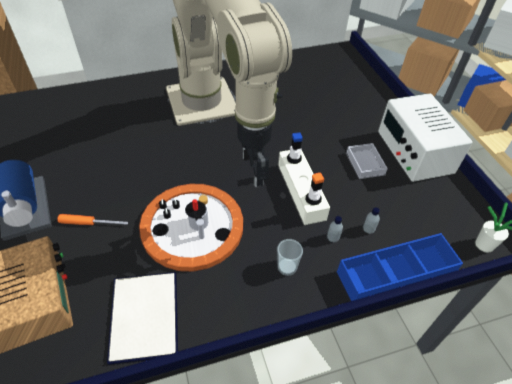

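View pics/side0.png

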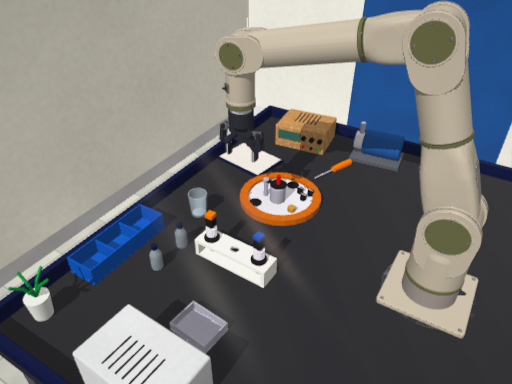

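View pics/wrist0.png

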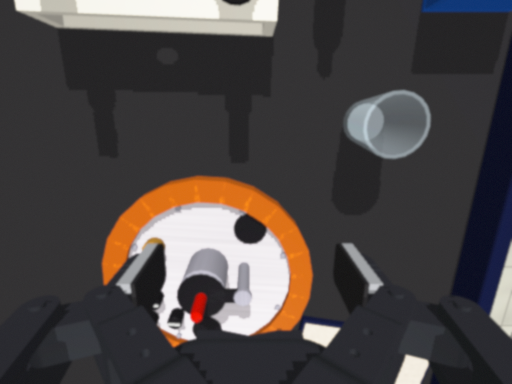

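```bash
cat > h.py <<'E'
from workcell import *
import cv2,numpy as np
from scipy.spatial.transform import Rotation as Rn
def crop(img,name,x0,y0,x1,y1,s):
    c=cv2.resize(img[y0:y1,x0:x1],None,fx=s,fy=s,interpolation=cv2.INTER_CUBIC); cv2.imwrite(f"pics/{name}.png",c)
def ray(cam,u,v,o=None):
    m=camera_model(cam);K=m["camera_matrix"]
    r=np.linalg.solve(K,[u,v,1.])
    if cam=="wrist":
        M=m["mount"];R=Rn.from_quat(o["ee_rot"]).as_matrix()
        T=np.eye(4);T[:3,:3]=R;T[:3,3]=o["position"];T=T@M
        return T[:3,3],T[:3,:3]@r
    return -m["R"].T@m["t"],m["R"].T@r
def atz(cam,u,v,z,o=None):
    c,d=ray(cam,u,v,o); return c+d*(z-c[2])/d[2]
def proj(cam,X,o=None):
    m=camera_model(cam);K=m["camera_matrix"]
    if cam=="wrist":
        M=m["mount"];R=Rn.from_quat(o["ee_rot"]).as_matrix()
        T=np.eye(4);T[:3,:3]=R;T[:3,3]=o["position"];T=np.linalg.inv(T@M)
        p=T[:3,:3]@X+T[:3,3]
    else: p=m["R"]@X+m["t"]
    p=K@p; return p[:2]/p[2]
E
python3 - <<'E'
from h import *
i=cv2.imread("pics/scene0.png"); crop(i,"s0a",135,180,255,270,6); crop(i,"s0b",260,120,360,230,5)
i=cv2.imread("pics/side0.png"); crop(i,"d0a",230,165,330,230,8); crop(i,"d0b",190,200,290,285,7)
i=cv2.imread("pics/wrist0.png"); crop(i,"w0a",100,170,320,350,3.3)
E
```

```text
(no output)
```

View pics/s0a.png

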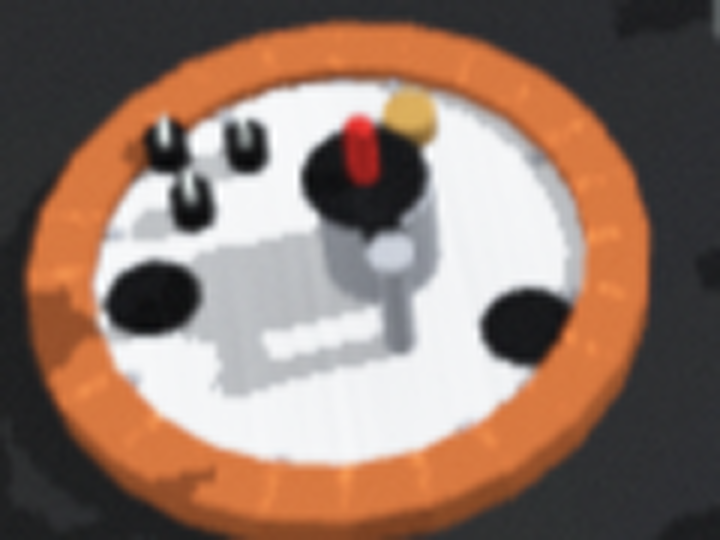

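View pics/s0b.png

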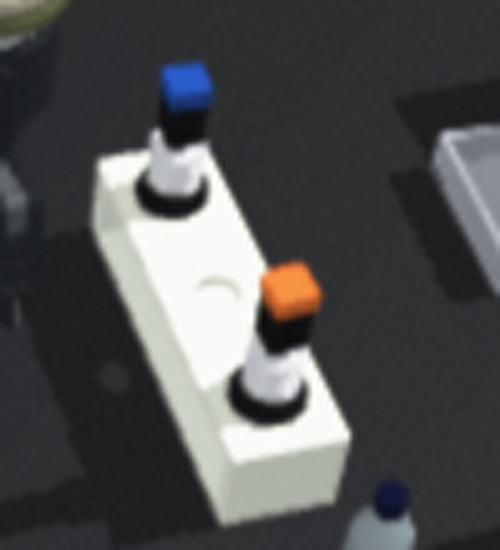

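View pics/d0a.png

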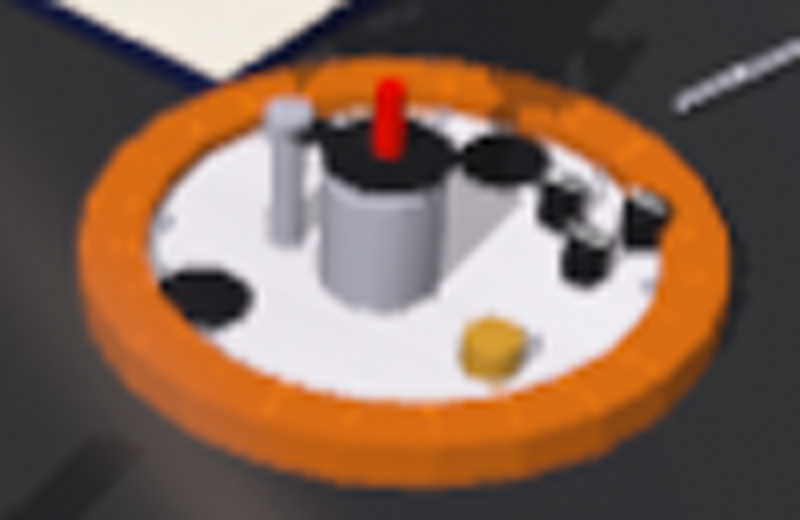

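View pics/d0b.png

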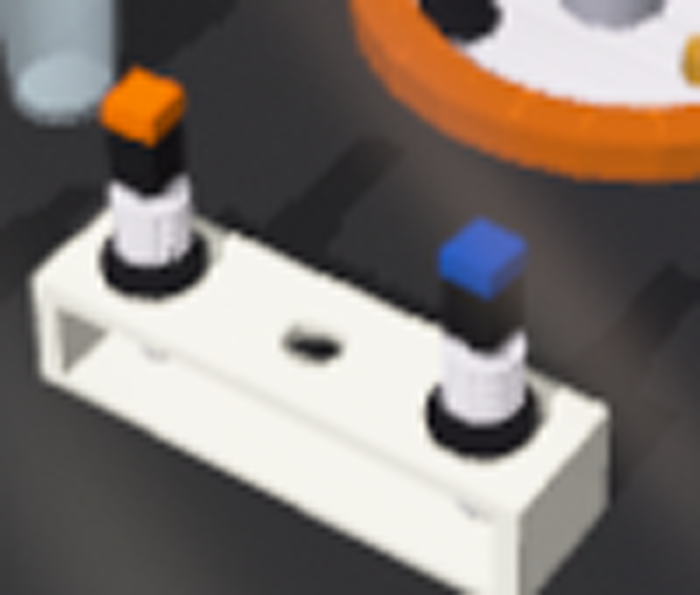

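View pics/w0a.png

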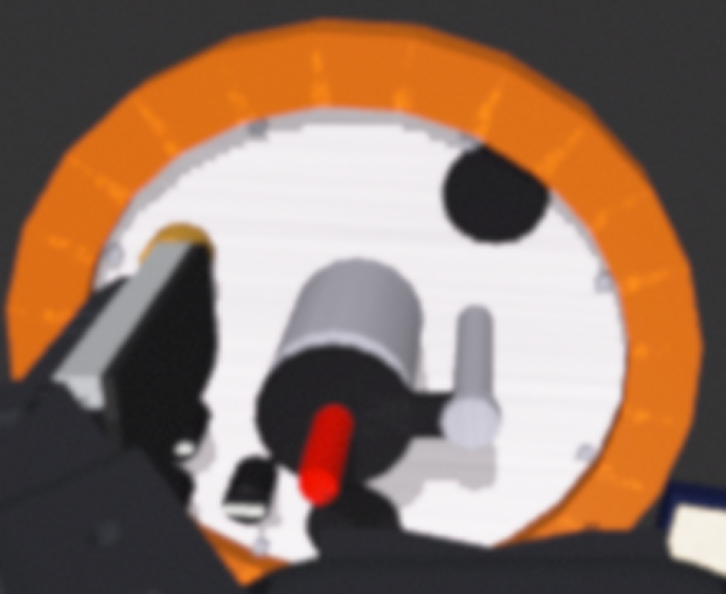

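```bash
python3 - <<'E'
from h import *
o=dict(position=np.array([.62461,0,.230305]),ee_rot=np.array([.7071076,.7071056,-.000538,-.000479]))
S=lambda x,y:(135+x/6,180+y/6);D=lambda x,y:(230+x/8,165+y/8);W=lambda x,y:(100+x/3.3,170+y/3.3)
np.set_printoptions(precision=4,suppress=True)
for n,s,d,w,z in [("knob",(360,123),(391,85),(319,487),.115),("pivot",(391,250),(289,106),(470,418),.083)]:
    print(n,atz("scene",*S(*s),z),atz("side",*D(*d),z),atz("wrist",*W(*w),z,o))
print("blue",atz("scene",260+186/5,120+77/5,.155),atz("side",190+483/7,200+246/7,.155))
print("orange",atz("scene",260+291/5,120+277/5,.155),atz("side",190+145/7,200+95/7,.155))
print("blue flange",atz("scene",260+172/5,120+186/5,.068),atz("side",190+482/7,200+410/7,.068))
print("or flange",atz("scene",260+268/5,120+390/5,.068),atz("side",190+154/7,200+255/7,.068))
# ring ellipse using outer orange contour masks
for cam in("scene","side"):
    im=cv2.imread(f"pics/{cam}0.png").astype(int);d=np.load(f"pics/{cam}0.npy")
    m=(im[...,2]>150)&(im[...,0]<90)&(im[...,1]<150)&(im[...,1]>60)
    v,u=np.nonzero(m);P=[]
    for a,b in zip(u,v):
        c,r=ray(cam,a,b); P.append(c+r*d[b,a])
    P=np.array(P);q=P[(P[:,2]>.018)&(P[:,2]<.027)]
    q=q[np.hypot(*(q[:,:2]-np.median(q[:,:2],0)).T)<.2]
    A=np.c_[2*q[:,:2],np.ones(len(q))];s=np.linalg.lstsq(A,(q[:,:2]**2).sum(1),rcond=None)[0]
    print(cam,len(q),"ring",s[:2],np.sqrt(s[2]+s[0]**2+s[1]**2),q[:,2].mean())
E
```

```text
knob [ 0.5698 -0.1422  0.115 ] [ 0.5649 -0.1422  0.115 ] [ 0.5682 -0.1433  0.115 ]
pivot [ 0.619  -0.1416  0.083 ] [ 0.6175 -0.146   0.083 ] [ 0.6169 -0.1404  0.083 ]
blue [0.4443 0.1971 0.155 ] [0.4424 0.1962 0.155 ]
orange [0.611  0.1929 0.155 ] [0.6107 0.1895 0.155 ]
blue flange [0.4474 0.1961 0.068 ] [0.4407 0.1983 0.068 ]
or flange [0.6175 0.1892 0.068 ] [0.6102 0.1921 0.068 ]Traceback (most recent call last):
  File "<stdin>", line 17, in <module>
  File "h.py", line 7, in ray
    m=camera_model(cam);K=m["camera_matrix"]
ValueError: time passes only in moves, steps and waits
```

```bash
sed -i 's/^def crop/import functools\ncamera_model=functools.lru_cache(None)(camera_model)\ndef crop/' h.py; python3 - <<'E'
import workcell
print([n for n in dir(workcell) if n[0]!='_'])
print(getattr(workcell,'finger_overhang',None))
from h import *
np.set_printoptions(precision=4,suppress=True)
for cam in("scene","side"):
    im=cv2.imread(f"pics/{cam}0.png").astype(int);d=np.load(f"pics/{cam}0.npy")
    m=(im[...,2]>150)&(im[...,0]<90)&(im[...,1]<150)&(im[...,1]>60)
    v,u=np.nonzero(m);P=[]
    for a,b in zip(u,v):
        c,r=ray(cam,a,b); P.append(c+r*d[b,a])
    P=np.array(P);q=P[(P[:,2]>.016)&(P[:,2]<.028)]
    q=q[np.hypot(*(q[:,:2]-[.57,-.16]).T)<.2]
    A=np.c_[2*q[:,:2],np.ones(len(q))];s=np.linalg.lstsq(A,(q[:,:2]**2).sum(1),rcond=None)[0]
    print(cam,len(q),"ring",s[:2],np.sqrt(s[2]+s[0]**2+s[1]**2),q[:,2].mean(), q[:,:2].min(0),q[:,:2].max(0))
E
```

```text
['MotionError', 'camera', 'camera_model', 'finger_overhang', 'get_obs', 'hand_in']
0.025
scene 2405 ring [ 0.5682 -0.16  ] 0.13250631506293942 0.021898723137980355 [ 0.4182 -0.3025] [ 0.7124 -0.0136]
side 1199 ring [ 0.5656 -0.1576] 0.1324441641333518 0.021311371002490063 [ 0.4204 -0.3052] [ 0.7126 -0.0101]
```

```bash
python3 -m creep '[[0,0,0,-18,-10,0,255],[0,0,0,-30,-16,0,255],[0,0,0,-30,-16,10,255],[0,0,0,-20,-12,20,255],[0,0,0,-10,-3.6,25,255],[0,0,0,0,0,20,255],[0,0,0,0,0,0,255],[0,0,0,0,0,0,255]]' 30
python3 - <<'E'
from h import *
o=get_obs();p,d=camera("wrist");cv2.imwrite("pics/w1.png",p)
E
```

```text
clock: 0.95
position: [0.5675, -0.1077, 0.1565]
ee_rot: [0.707, 0.707, -0.0, -0.0]
ft_force: [1.1, 0.7, 0.4]
grip_width: 0.002
```

View pics/w1.png

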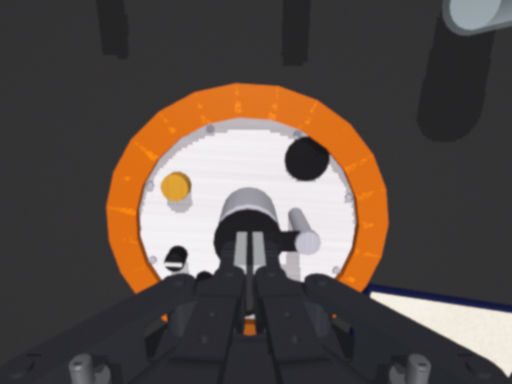

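```bash
python3 -m creep '[[0,0,0,0,0,22,255],[0,0,0,0,0,21,255],[0,0,0,0,0,0,255]]'
python3 - <<'E'
from h import *
for c in("scene","side"):
    p,d=camera(c);cv2.imwrite(f"pics/{c}2.png",p)
    crop(p,c+"2c",*((150,150,270,250) if c=="scene" else (220,120,340,220)),5)
E
```

```text
clock: 1.3
position: [0.5666, -0.1074, 0.1119]
ee_rot: [0.707, 0.707, -0.001, -0.001]
ft_force: [-0.6, 0.1, 0.1]
grip_width: 0.0
```

View pics/scene2c.png

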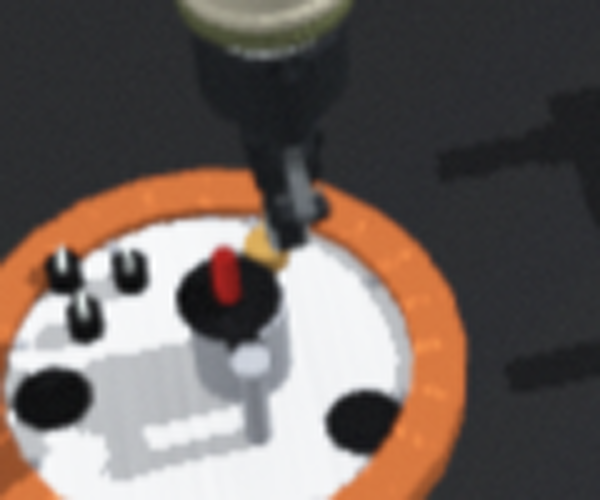

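View pics/side2c.png

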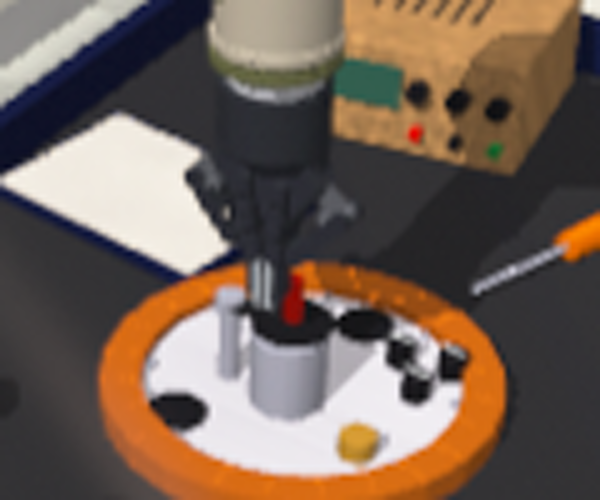

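```bash
python3 -m creep '[[0,0,0,-15,-1,0,255],[0,0,0,-12,-1,0,255],[0,0,0,-8,0,0,255],[0,0,0,-7,0,0,255],[0,0,0,-8,2,0,255],[0,0,0,-7,2.5,0,255],[0,0,0,-7,4,0,255],[0,0,0,-7,4.5,0,255]]'
python3 -m creep '[[0,0,0,-5,6,0,255],[0,0,0,-5,6,0,255],[0,0,0,-2,5,0,255],[0,0,0,-2,4,0,255],[0,0,0,0,0,0,255]]'
python3 - <<'E'
from h import *
for c in("scene","side"):
    p,d=camera(c);cv2.imwrite(f"pics/{c}3.png",p)
    crop(p,c+"3c",*((150,150,270,250) if c=="scene" else (220,120,340,220)),5)
E
```

```text
clock: 2.2
position: [0.5797, -0.1793, 0.1147]
ee_rot: [0.707, 0.707, 0.001, 0.001]
ft_force: [1.8, 4.0, 7.3]
grip_width: -0.003
clock: 2.7
position: [0.6007, -0.1939, 0.1147]
ee_rot: [0.707, 0.707, 0.001, 0.001]
ft_force: [0.5, 1.4, 8.3]
grip_width: 0.002
```

View pics/scene3c.png

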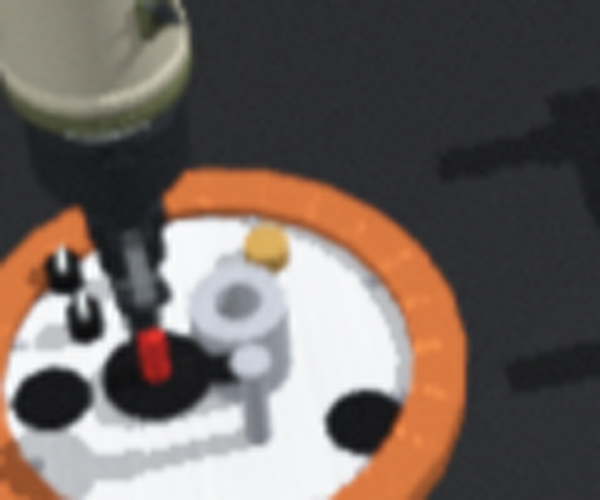

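View pics/side3c.png

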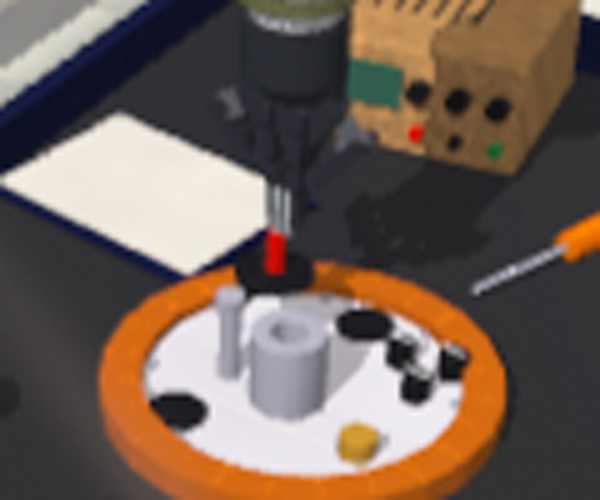

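```bash
python3 - <<'E'
from h import *
np.set_printoptions(precision=4,suppress=True)
print("knobtop",atz("scene",150+152/5,150+336/5,.115),atz("side",220+276/5,120+234/5,.115))
print("knob base",atz("scene",150+155/5,150+377/5,.079),atz("side",220+276/5,120+270/5,.079))
print("pivot",atz("scene",150+251/5,150+361/5,.083),atz("side",220+230/5,120+297/5,.083))
print("bore",atz("scene",150+239/5,150+300/5,.072),atz("side",220+289/5,120+329/5,.072))
for X in([.6007,-.1939,.0897],[.6007,-.1939,.115]): print(proj("scene",np.array(X)),(proj("scene",np.array(X))-150)*5,(proj("side",np.array(X))-[220,120])*5)
o=get_obs();print(o)
E
```

```text
knobtop [ 0.6142 -0.1908  0.115 ] [ 0.6033 -0.1848  0.115 ]
knob base [ 0.6136 -0.193   0.079 ] [ 0.6061 -0.1922  0.079 ]
pivot [ 0.6207 -0.142   0.083 ] [ 0.6142 -0.1395  0.083 ]
bore [ 0.5697 -0.1378  0.072 ] [ 0.5667 -0.1409  0.072 ]
[179.2678 219.3492] [146.3391 346.7461] [284.1869 258.7319]
[178.2178 213.5286] [141.089  317.6431] [285.3761 229.1818]
{'clock': 2.8, 'joint_pos': array([ 0.2186,  0.4249,  0.0274,  1.587 , -0.0128,  1.1269,  0.2485]), 'joint_velocities': array([-0.0018, -0.004 ,  0.0005,  0.0025, -0.    , -0.0017, -0.0004]), 'tau': array([  0.961 , -60.4143,   2.4161, -32.6641,   0.4716,   0.1644,
        -0.0179]), 'position': array([ 0.6006, -0.1938,  0.1148]), 'ee_rot': array([0.7073, 0.707 , 0.0009, 0.0012]), 'ft_force': array([0.5186, 2.1646, 7.5298]), 'torque': array([ 0.286 , -0.1898,  0.0686]), 'grip_width': 0.00017693069442315892}
```

```bash
python3 - <<'E'
from h import *
for X in([.5666,-.1074,.087],[.5666,-.1074,.112]): print((proj("scene",np.array(X))-150)*5,(proj("side",np.array(X))-[220,120])*5)
p=cv2.imread("pics/side3.png");crop(p,"z1",255,140,305,185,14)
p=cv2.imread("pics/scene3.png");crop(p,"z2",155,180,215,240,10)
E
```

```text
[289.60527295 266.72034468] [266.34355083 335.11308849]
[286.96242568 237.6448866 ] [267.39756926 305.23979836]
```

View pics/z1.png

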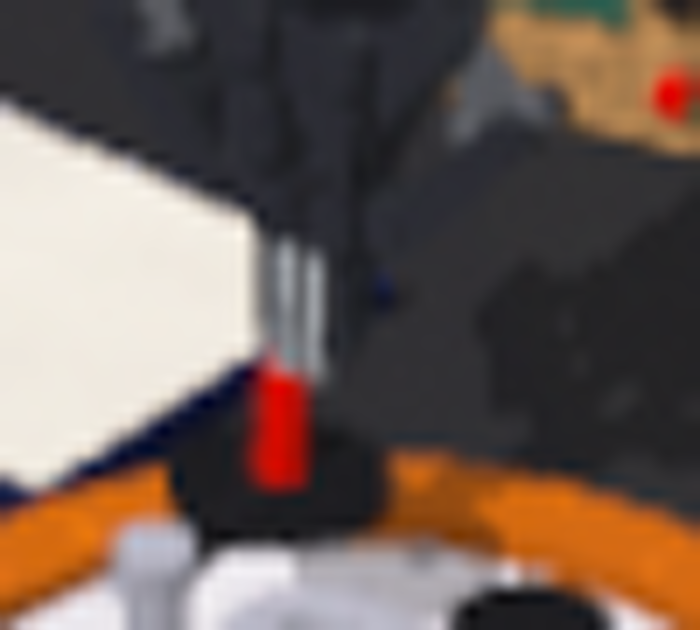

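View pics/z2.png

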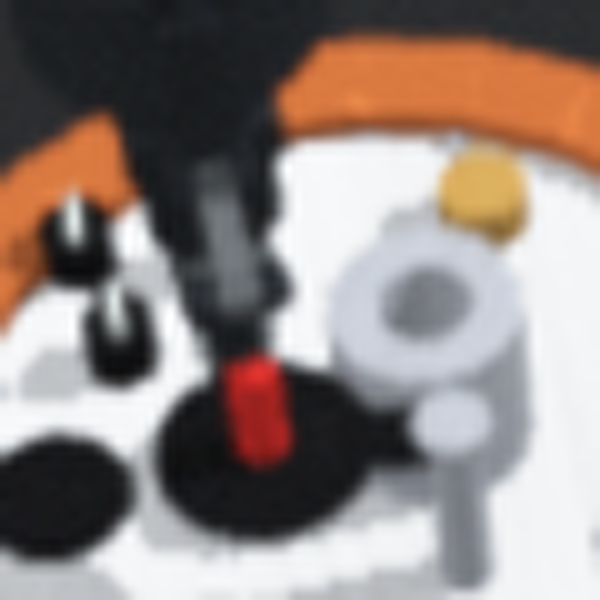

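```bash
python3 -m creep '[[0,0,0,0,0,-20,255],[0,0,0,0,0,-20,255],[0,0,0,0,0,0,255]]'
python3 - <<'E'
from h import *
np.set_printoptions(precision=4,suppress=True)
o=get_obs();p,d=camera("wrist");cv2.imwrite("pics/w4.png",p);np.save("pics/w4.npy",d);M=camera_model("wrist")["mount"];K=camera_model("wrist")["camera_matrix"]
crop(p,"w4c",150,180,350,340,4)
for v in range(216,330,6):
    print(v,[ (M[:3,:3]@(np.linalg.solve(K,[u,v,1.])*d[v,u])+M[:3,3]) for u in(238,256)])
print(o["position"])
E
```

```text
clock: 3.1
position: [0.6006, -0.1944, 0.1561]
ee_rot: [0.707, 0.707, 0.001, 0.002]
ft_force: [0.2, -0.0, 0.6]
grip_width: 0.003
216 [array([-0.0115, -0.0085,  0.0763]), array([0.0019, 0.0054, 0.0412])]
222 [array([-0.0169, -0.0086,  0.0767]), array([-0.0029,  0.0054,  0.0421])]
228 [array([-0.0511, -0.0115,  0.144 ]), array([-0.0223,  0.0063,  0.0767])]
234 [array([ 0.0105, -0.0051, -0.0075]), array([ 0.0104,  0.0042, -0.0074])]
240 [array([ 0.0098, -0.0049, -0.0132]), array([ 0.0106,  0.004 , -0.0148])]
246 [array([ 0.0103, -0.0046, -0.0208]), array([ 0.0104,  0.0039, -0.0209])]
252 [array([ 0.0105, -0.0043, -0.027 ]), array([ 0.0102,  0.0038, -0.0266])]
258 [array([ 0.0104, -0.0042, -0.0323]), array([ 0.0105,  0.0036, -0.0324])]
264 [array([ 0.0103, -0.004 , -0.0371]), array([ 0.0102,  0.0035, -0.0369])]
270 [array([ 0.0113, -0.0037, -0.0435]), array([ 0.0112,  0.0034, -0.0433])]
276 [array([ 0.0115, -0.0036, -0.0479]), array([ 0.0112,  0.0033, -0.0475])]
282 [array([ 0.0114, -0.0034, -0.0518]), array([ 0.01  ,  0.0032, -0.0497])]
288 [array([ 0.0116, -0.0033, -0.0557]), array([ 0.008 ,  0.0032, -0.0506])]
294 [array([ 0.012 , -0.0031, -0.0597]), array([ 0.0031,  0.0033, -0.0473])]
300 [array([ 0.0135, -0.0029, -0.0649]), array([ 0.001 ,  0.0033, -0.0482])]
306 [array([ 0.0111, -0.0029, -0.0647]), array([-0.002 ,  0.0033, -0.0479])]
312 [array([ 0.0087, -0.003 , -0.0646]), array([-0.0044,  0.0034, -0.0483])]
318 [array([ 0.0065, -0.003 , -0.0648]), array([-0.0066,  0.0033, -0.0491])]
324 [array([ 0.0044, -0.003 , -0.0651]), array([-0.0082,  0.0033, -0.0506])]
[ 0.6006 -0.1944  0.1561]
```

View pics/w4c.png

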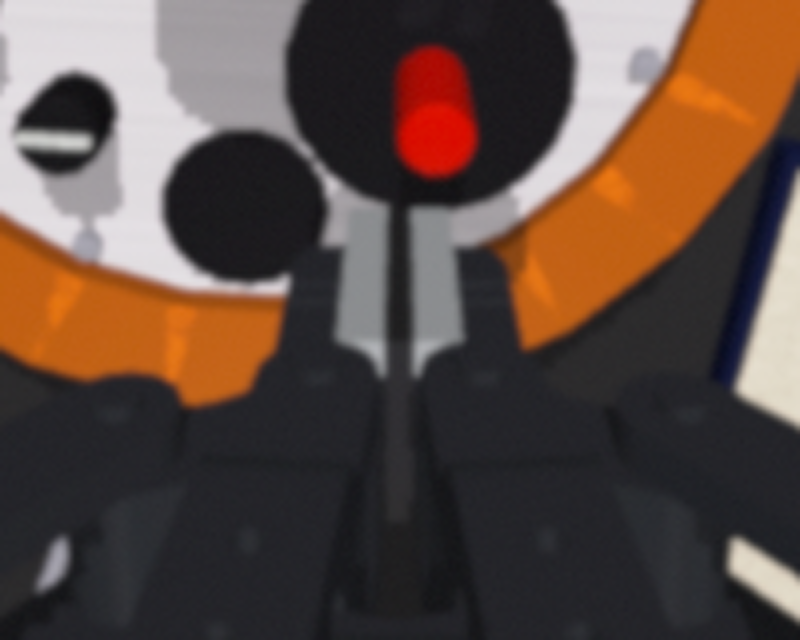

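```bash
python3 - <<'E'
from h import *
np.set_printoptions(precision=4,suppress=True)
d=np.load("pics/wrist0.npy");M=camera_model("wrist")["mount"];K=camera_model("wrist")["camera_matrix"]
p=cv2.imread("pics/wrist0.png");crop(p,"w0f",320,220,420,320,6)
for u,v in[(345,246),(348,250),(352,256),(360,266),(370,280),(378,290),(345,265),(350,280)]:
    print(u,v,M[:3,:3]@(np.linalg.solve(K,[u,v,1.])*d[v,u])+M[:3,3])
# nearest-to-tip: finger points with largest tool z
vv,uu=np.mgrid[0:384,0:512]
R=np.stack([(uu-K[0,2])/K[0,0]*d,(vv-K[1,2])/K[1,1]*d,d],-1)@M[:3,:3].T+M[:3,3]
m=(R[...,2]<.06)&(d>0)&(abs(R[...,1])<.08)&(abs(R[...,0])<.03)
print(np.sort(R[m][:,2])[-200::20])
d=np.load("pics/w4.npy")
R=np.stack([(uu-K[0,2])/K[0,0]*d,(vv-K[1,2])/K[1,1]*d,d],-1)@M[:3,:3].T+M[:3,3]
m=(R[...,2]<.03)&(d>0)&(abs(R[...,1])<.08)&(abs(R[...,0])<.03)
print(np.sort(R[m][:,2])[-200::20])
E
```

```text
345 246 [ 0.0106  0.0456 -0.0215]
348 250 [ 0.0102  0.046  -0.0247]
352 256 [ 0.0096  0.0463 -0.0292]
360 266 [ 0.0104  0.0461 -0.039 ]
370 280 [ 0.0102  0.0463 -0.0487]
378 290 [ 0.0113  0.0458 -0.0566]
345 265 [ 0.0054  0.0435 -0.0296]
350 280 [ 0.0032  0.0431 -0.038 ]
[-0.0175 -0.0172 -0.0169 -0.0166 -0.0163 -0.016  -0.0155 -0.015  -0.0147
 -0.0142]
[-0.0106 -0.0102 -0.0096 -0.0092 -0.0086 -0.008  -0.0077 -0.0071 -0.0061
 -0.0051]
```

View pics/w0f.png

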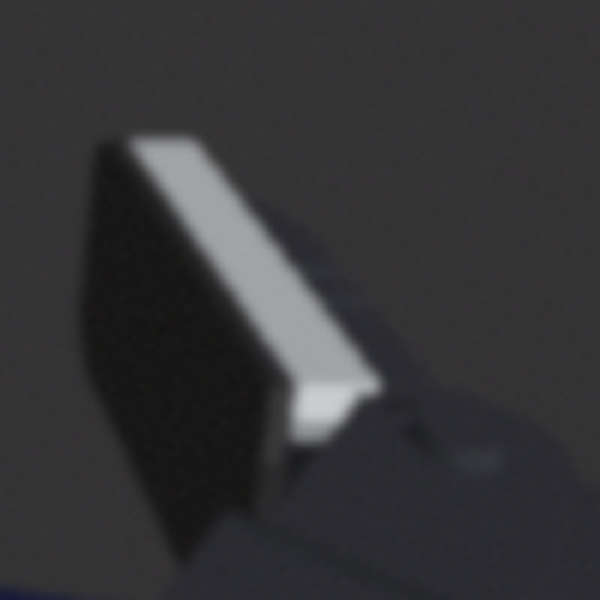

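```bash
python3 - <<'E'
from h import *
o=get_obs();print(atz("wrist",259.3,214.5,.115,o))
E
python3 -m creep '[[0,0,0,3,-15,0,255],[0,0,0,0,-12,10,255],[0,0,0,0,0,25,255],[0,0,0,0,0,25,255],[0,0,0,0,0,4,255],[0,0,0,0,0,0,255]]'
python3 - <<'E'
from h import *
for c in("side",):
    p,d=camera(c)
    crop(p,c+"5c",*((150,150,270,250) if c=="scene" else (240,130,320,190)),8)
E
```

```text
[ 0.60753897 -0.19054487  0.115     ]
clock: 3.75
position: [0.5716, -0.1901, 0.0882]
ee_rot: [0.707, 0.707, -0.001, -0.001]
ft_force: [-0.1, 0.2, 0.2]
grip_width: 0.001
```

View pics/side5c.png

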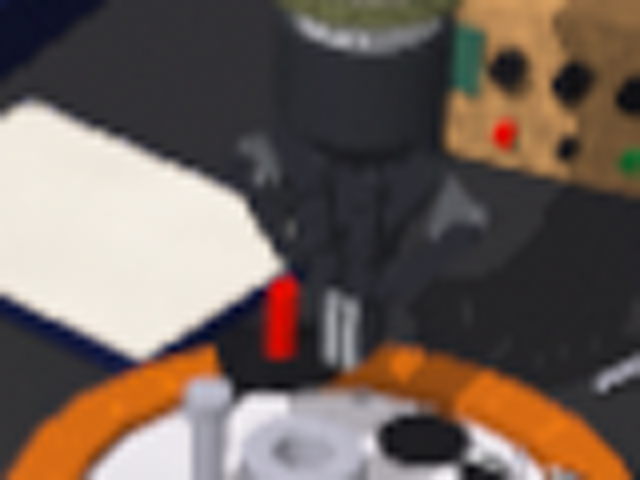

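```bash
python3 -m creep '[[0,0,0,0,8,-3,255],[0,0,0,0,8,0,255],[0,0,0,-1,6,0,255],[0,0,0,-1,5,0,255],[0,0,0,0,4,0,255],[0,0,0,0,0,0,255]]'
python3 - <<'E'
from h import *
for c in("side","scene"):
    p,d=camera(c)
    crop(p,c+"6c",*((150,170,240,240) if c=="scene" else (240,130,320,190)),8)
E
```

```text
clock: 4.4
position: [0.602, -0.1921, 0.0919]
ee_rot: [0.707, 0.707, -0.001, -0.002]
ft_force: [-10.5, 1.5, 7.5]
grip_width: 0.0
```

View pics/side6c.png

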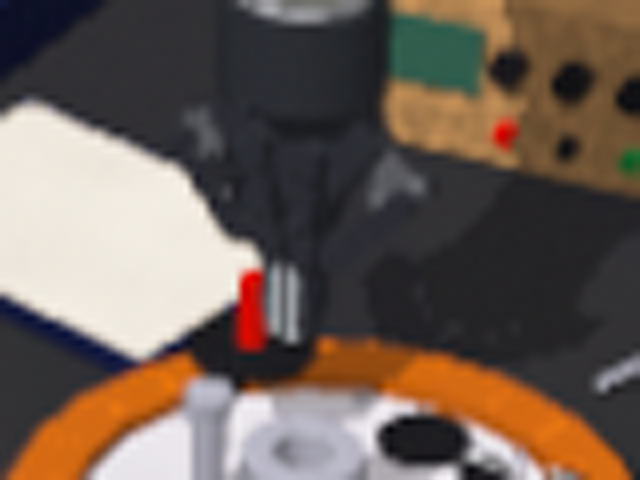

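View pics/scene6c.png

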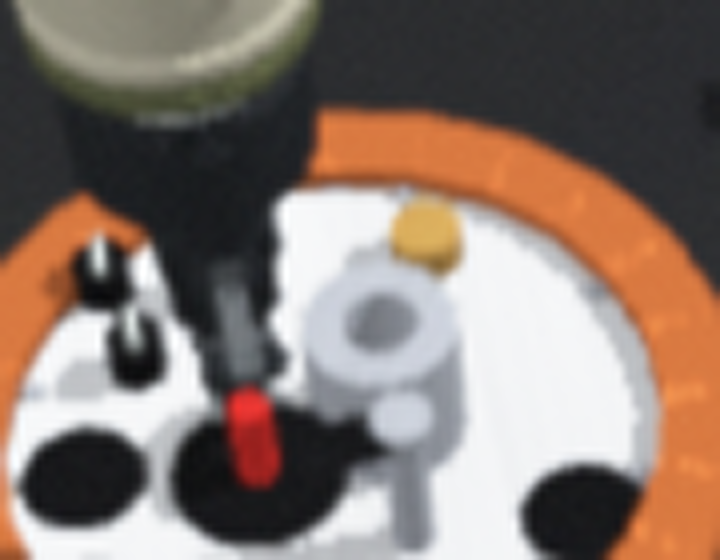

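```bash
python3 -m creep '[[0,0,0,0,-12,0,255],[0,0,0,0,-8,-25,255],[0,0,0,0,-10,-40,200],[0,0,0,-10,0,-40,150],[0,0,0,-10,0,-30,60],[0,0,0,0,0,0,0],[0,0,0,0,0,0,0]]'
python3 - <<'E'
from h import *
o=get_obs();print(o["position"],o["ee_rot"],o["clock"])
p,d=camera("wrist");cv2.imwrite("pics/w7.png",p);np.save("pics/w7.npy",d)
crop(p,"w7c",170,120,370,270,4)
E
```

```text
clock: 5.2
position: [0.5738, -0.2121, 0.2274]
ee_rot: [0.707, 0.707, 0.0, 0.0]
ft_force: [-0.7, 0.3, 0.0]
grip_width: 0.847
[ 0.57380327 -0.21213181  0.22741565] [7.07240085e-01 7.06973176e-01 3.76556314e-04 4.98292102e-04] 5.2
```

View pics/w7c.png

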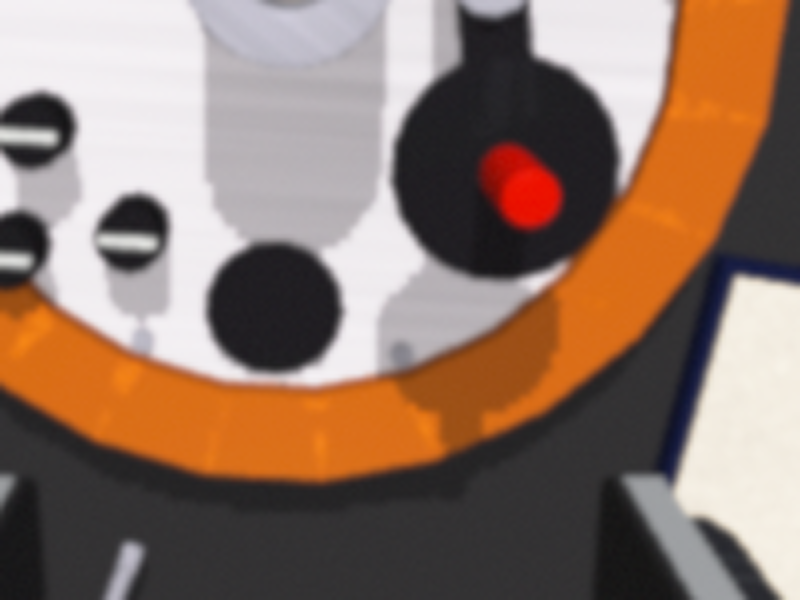

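Cover is fully swung open; the port ring shows at the top of the crop, partly cut. I look at the full picture.

```bash
python3 - <<'E'
from h import *
p=cv2.imread("pics/w7.png");crop(p,"w7d",190,70,310,150,6)
E
```

```text
(no output)
```

View pics/w7d.png

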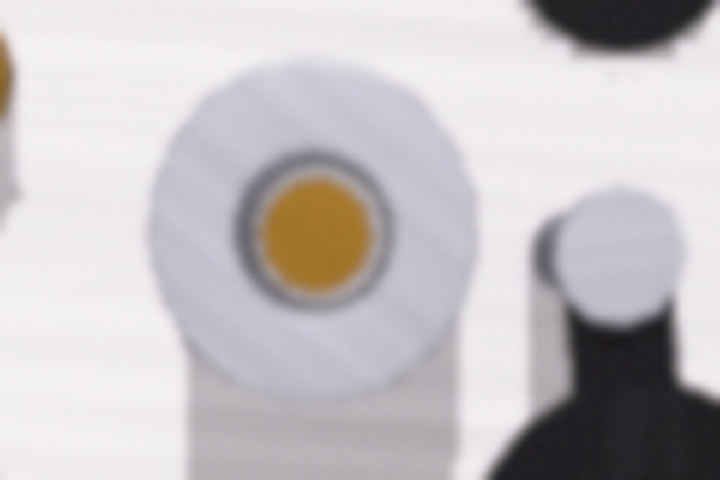

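```bash
python3 - <<'E'
from h import *
o=get_obs();print(o["clock"],o["position"],atz("wrist",241.9,107.9,.072,o),"pivot",atz("wrist",190+619/6-.4,70+257/6-.4,.083,o),"knob",atz("wrist",170+530/4-.4,120+197/4-.4,.115,o))
E
```

```text
5.25 [ 0.57335325 -0.21155041  0.22624078] [ 0.56672246 -0.13784486  0.072     ] pivot [ 0.61590771 -0.14211785  0.083     ] knob [ 0.62176089 -0.19083745  0.115     ]
```

```bash
python3 -m creep '[[0,0,0,20,-5,-20,0],[0,0,0,35,-10,-8,0],[0,0,0,45,-15,0,0],[0,0,0,45,-15,0,0],[0,0,0,45,-15,0,0],[0,0,0,45,-15,0,0],[0,0,0,45,-15,0,0],[0,0,0,45,-15,0,0]]'
python3 -m creep '[[0,0,0,40,-15,0,0],[0,0,0,28,-8,0,0],[0,0,0,15,-2,0,0],[0,0,0,0,0,0,0],[0,0,0,0,0,0,0]]'
python3 - <<'E'
from h import *
o=get_obs();print(o["position"],o["ee_rot"],o["clock"])
p,d=camera("wrist");cv2.imwrite("pics/w8.png",p);np.save("pics/w8.npy",d)
E
```

```text
clock: 6.05
position: [0.4668, 0.115, 0.2537]
ee_rot: [0.707, 0.707, -0.001, -0.0]
ft_force: [0.7, 0.8, -0.7]
grip_width: 1.001
clock: 6.55
position: [0.4431, 0.1955, 0.254]
ee_rot: [0.707, 0.707, -0.001, -0.0]
ft_force: [-0.5, -0.6, -0.3]
grip_width: 1.003
[0.44309432 0.19552678 0.2540382 ] [ 7.06942244e-01  7.07270646e-01 -9.00281261e-04 -2.93852202e-04] 6.55
```

View pics/w8.png

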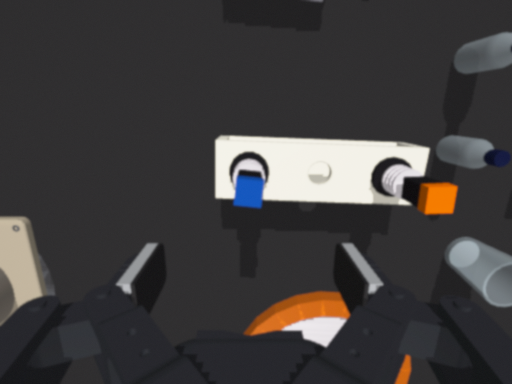

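```bash
python3 - <<'E'
from h import *
p=cv2.imread("pics/w8.png");crop(p,"w8c",210,130,290,220,6)
E
```

```text
(no output)
```

View pics/w8c.png

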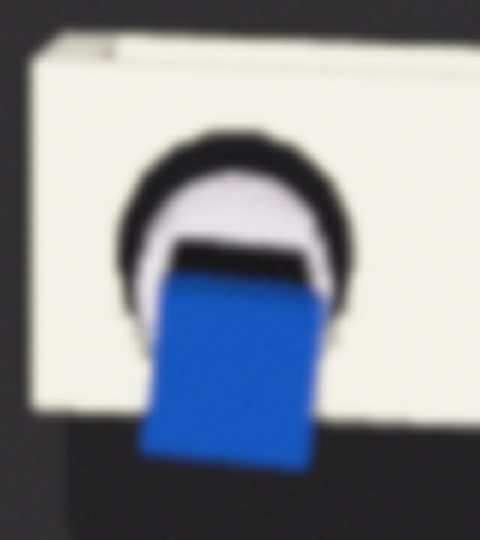

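```bash
python3 - <<'E'
from h import *
o=get_obs();print(o["position"],atz("wrist",248.6,191.9,.155,o),atz("wrist",210+237/6-.4,130+250/6-.4,.068,o))
E
```

```text
[0.44342756 0.19494293 0.25427152] [0.44346553 0.19731746 0.155     ] [0.44377245 0.19748872 0.068     ]
```

```bash
python3 -m creep '[[0,0,0.11,2,0,0,0],[0,0,0,0,0,35,0],[0,0,0,0,0,35,0],[0,0,0,0,0,30,0],[0,0,0,0,0,10,0],[0,0,0,0,0,0,0]]'
python3 - <<'E'
from h import *
for c in("side","scene"):
    p,d=camera(c)
    crop(p,c+"9c",*((250,90,340,170) if c=="scene" else (205,185,305,260)),7)
E
```

```text
clock: 7.2
position: [0.443, 0.1969, 0.1441]
ee_rot: [0.745, 0.667, -0.001, -0.0]
ft_force: [0.0, 0.2, 1.1]
grip_width: 1.001
```

View pics/side9c.png

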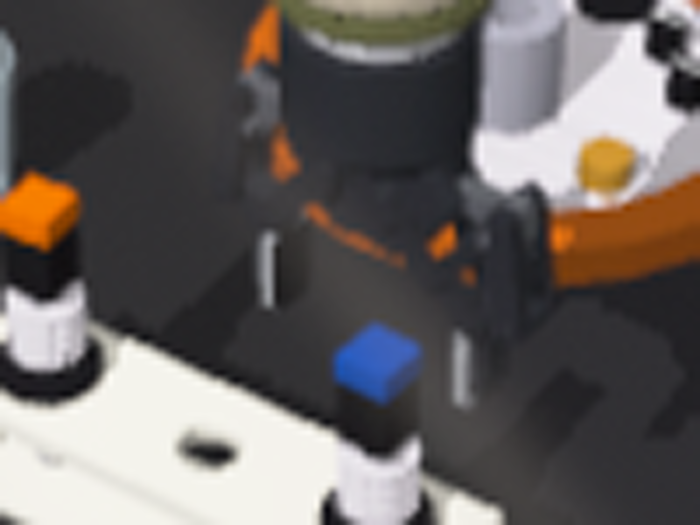

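View pics/scene9c.png

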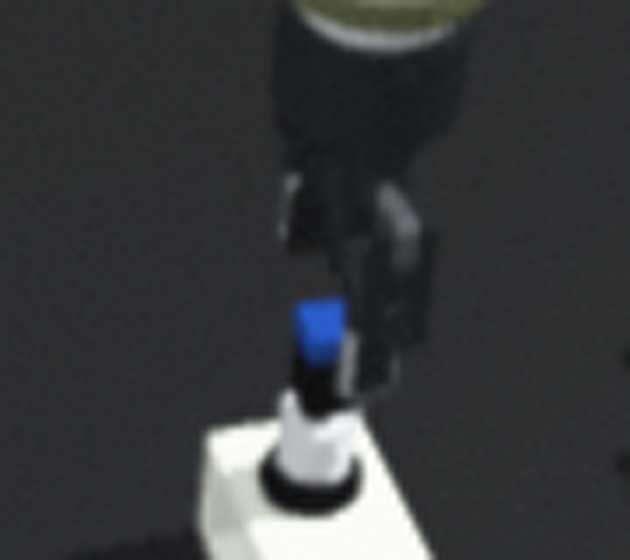

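```bash
python3 -m creep '[[0,0,0,0.5,0.5,15,0],[0,0,0,0,0,14,0],[0,0,0,0,0,5,0],[0,0,0,0,0,0,0]]'
python3 - <<'E'
from h import *
for c in("side",):
    p,d=camera(c)
    crop(p,c+"10c",205,185,305,260,7)
p,d=camera("wrist");cv2.imwrite("pics/w10.png",p)
E
```

```text
clock: 7.7
position: [0.4438, 0.1983, 0.1109]
ee_rot: [0.745, 0.667, -0.0, -0.0]
ft_force: [0.2, -0.2, -0.1]
grip_width: 1.002
```

View pics/side10c.png

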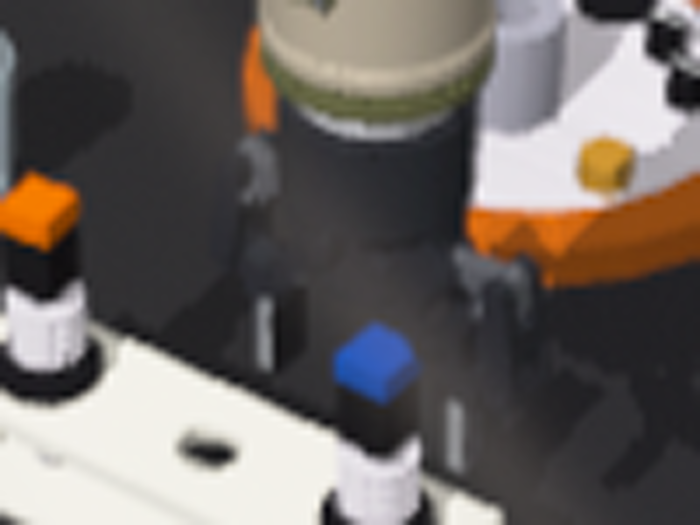

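View pics/w10.png

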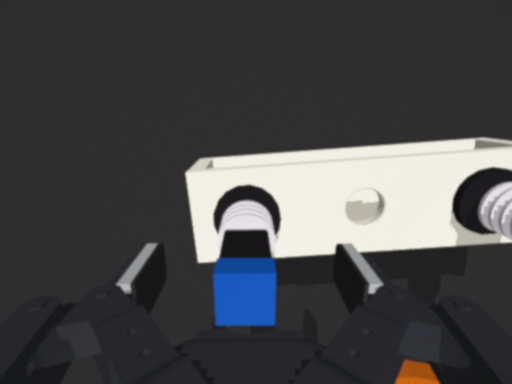

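```bash
python3 - <<'E'
from h import *
o=get_obs();print(o["position"],proj("wrist",np.array([.4435,.1973,.155]),o))
for q in[(215,258),(275,258),(276,324),(216,324),(245.5,291)]: print(q,atz("wrist",*q,.155,o))
E
```

```text
[0.44424709 0.19859828 0.1116654 ] [245.94543392 297.52096138]
(215, 258) [0.43357146 0.2164977  0.155     ]
(275, 258) [0.45679918 0.21389825 0.155     ]
(276, 324) [0.45457315 0.18298193 0.155     ]
(216, 324) [0.42951115 0.18579377 0.155     ]
(245.5, 291) [0.44367213 0.20037844 0.155     ]
```

```bash
python3 -m creep '[[0,0,0,-1,0,0,100],[0,0,0,0,0,0,160],[0,0,0,0,0,0,255],[0,0,0,0,0,0,255],[0,0,0,0,0,0,255],[0,0,0,0,0,0,255],[0,0,0,0,0,0,255]]' 90
python3 - <<'E'
from h import *
for c in("side","scene"):
    p,d=camera(c)
    crop(p,c+"11c",*((250,90,340,170) if c=="scene" else (205,185,305,260)),7)
E
```

```text
clock: 8.5
position: [0.4439, 0.1975, 0.1112]
ee_rot: [0.745, 0.667, 0.0, 0.0]
ft_force: [-0.5, 0.2, 3.2]
grip_width: 0.271
```

View pics/side11c.png

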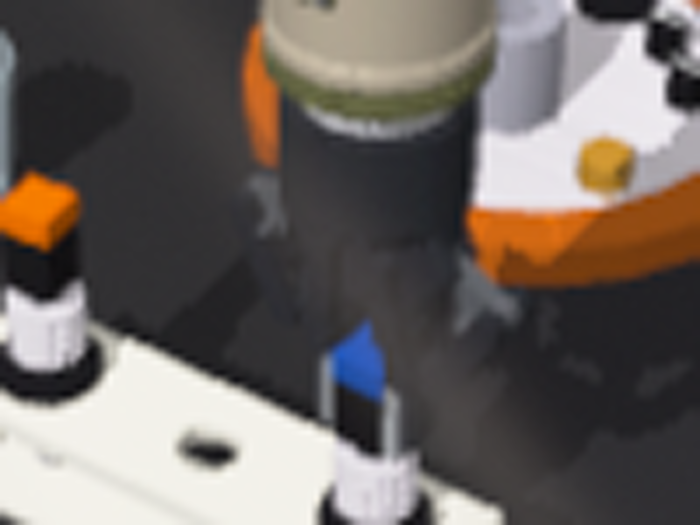

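View pics/scene11c.png

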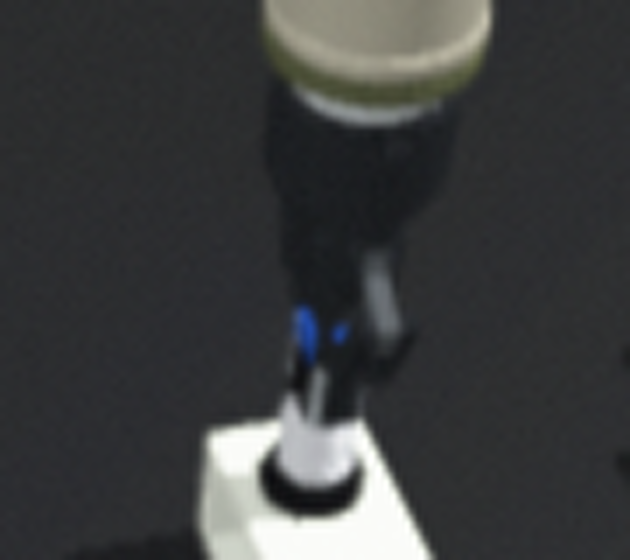

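```bash
python3 -m creep '[[0,0,0,0,0,-6,255],[0,0,0,0,0,-14,255],[0,0,0,0,0,-20,255],[0,0,0,0,0,-30,255],[0,0,0,0,0,-30,255],[0,0,0,0,0,-30,255],[0,0,0,0,0,0,255]]'
python3 - <<'E'
from h import *
for c in("side","wrist"):
    p,d=camera(c);cv2.imwrite(f"pics/{c}12.png",p)
E
```

```text
clock: 9.3
position: [0.4455, 0.1984, 0.2462]
ee_rot: [0.745, 0.667, 0.004, 0.001]
ft_force: [0.1, 0.2, -2.3]
grip_width: 0.27
```

View pics/side12.png

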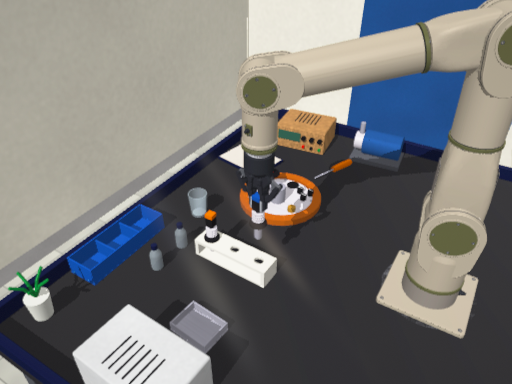

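View pics/wrist12.png

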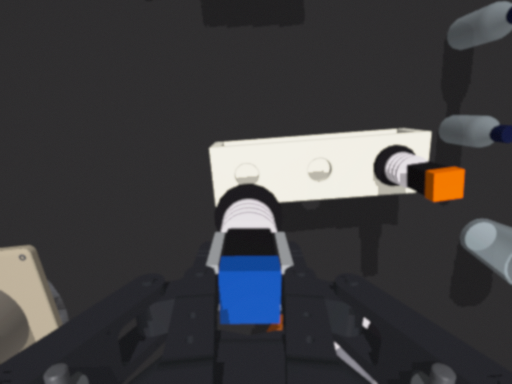

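```bash
python3 -m creep '[[0,0,0,-15,8,0,255],[0,0,0,-30,15,0,255],[0,0,0,-36,18,0,255],[0,0,0,-36,18,0,255],[0,0,0,-36,18,0,255],[0,0,0,-36,18,0,255],[0,0,0,-36,18,0,255],[0,0,0,-36,18,0,255]]'
python3 -m creep '[[0,0,0,-30,15,0,255],[0,0,0,-20,9,0,255],[0,0,0,-9,4,0,255],[0,0,0,0,0,0,255],[0,0,0,0,0,0,255]]'
python3 - <<'E'
from h import *
o=get_obs();print(o["position"],o["ee_rot"],o["ft_force"])
for c in("side","scene","wrist"):
    p,d=camera(c);cv2.imwrite(f"pics/{c}13.png",p);np.save(f"pics/{c}13.npy",d)
    if c!="wrist":crop(p,c+"13c",*((150,130,250,230) if c=="scene" else (230,110,330,210)),6)
E
```

```text
clock: 10.2
position: [0.545, -0.0779, 0.2399]
ee_rot: [0.745, 0.667, -0.001, -0.001]
ft_force: [1.0, -0.4, -1.9]
grip_width: 0.266
clock: 10.7
position: [0.5665, -0.1365, 0.2406]
ee_rot: [0.744, 0.668, -0.0, -0.001]
ft_force: [-0.7, 0.6, -2.3]
grip_width: 0.266
[ 0.56649642 -0.1364923   0.24062256] [ 7.44456641e-01  6.67670488e-01 -1.26455546e-05 -6.54809067e-04] [-0.72180649  0.58779096 -2.32047725]
```

View pics/side13c.png

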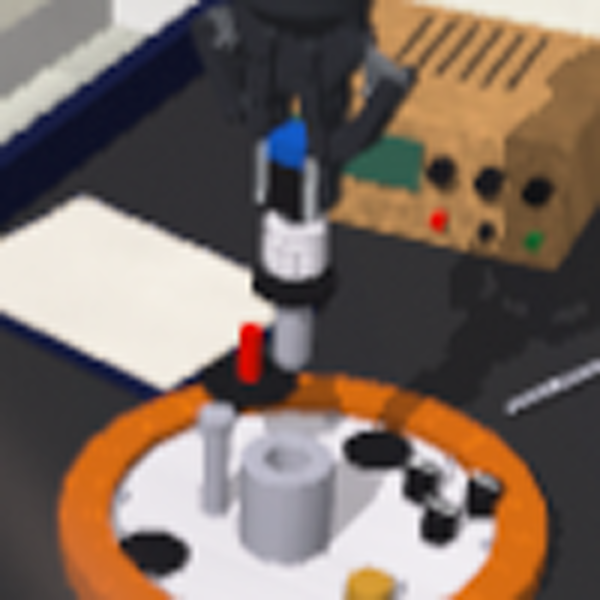

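View pics/scene13c.png

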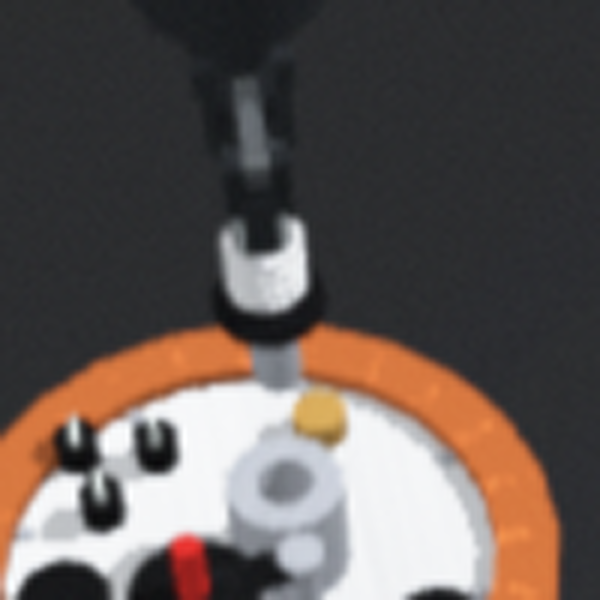

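View pics/wrist13.png

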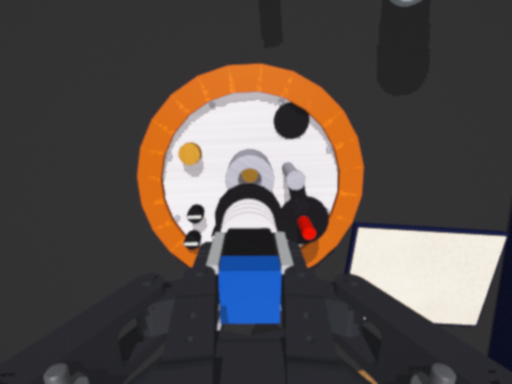

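```bash
python3 -m creep '[[0,0,0,-1.5,0.5,15,255],[0,0,0,0,0,20,255],[0,0,0,0,0,11,255],[0,0,0,0,0,0,255],[0,0,0,0,0,0,255]]'
python3 - <<'E'
from h import *
o=get_obs();print(o["position"],o["ee_rot"],o["ft_force"])
for c in("side","scene","wrist"):
    p,d=camera(c);cv2.imwrite(f"pics/{c}14.png",p);np.save(f"pics/{c}14.npy",d)
    if c!="wrist":crop(p,c+"14c",*((175,165,225,225) if c=="scene" else (255,145,305,205)),10)
    else: crop(p,c+"14c",200,150,300,250,6)
E
```

```text
clock: 11.35
position: [0.5671, -0.1395, 0.1952]
ee_rot: [0.745, 0.667, 0.0, -0.0]
ft_force: [-0.8, -0.8, -2.6]
grip_width: 0.269
[ 0.56714337 -0.13948153  0.1952245 ] [ 7.44846510e-01  6.67235847e-01  1.42340249e-05 -4.05847569e-05] [-0.84436452 -0.79332538 -2.61208805]
```

View pics/side14c.png

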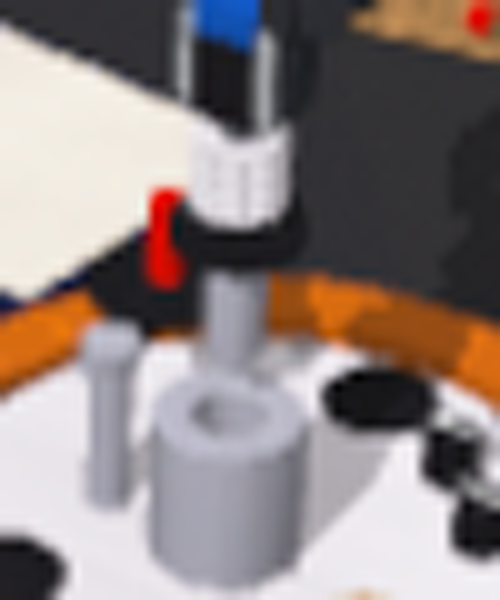

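View pics/scene14c.png

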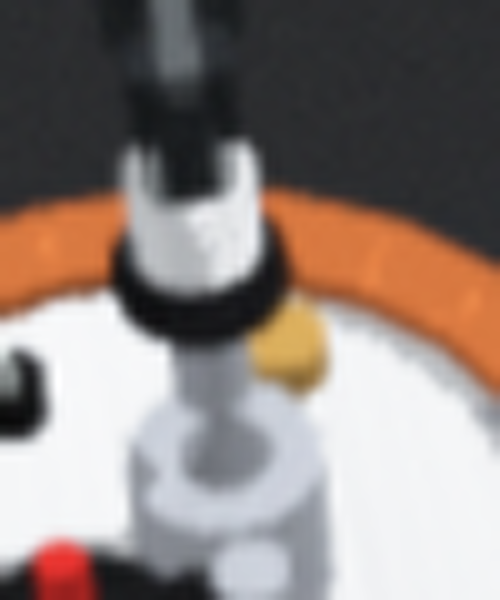

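View pics/wrist14c.png

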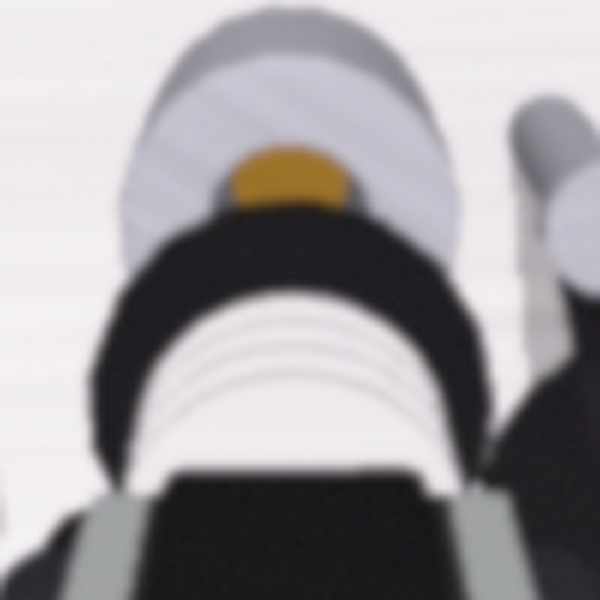

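```bash
cat > m.py <<'E'
from h import *
from scipy.optimize import least_squares
def solve(us,ud,z):  # full-px u in scene & side of an axis at height z
    f=lambda p:[proj("scene",np.array([*p,z]))[0]-us,proj("side",np.array([*p,z]))[0]-ud]
    return least_squares(f,[.567,-.138]).x
E
python3 - <<'E'
from m import *
s=lambda x:175+x/10-.45
d=lambda x:255+x/10-.45
pz=.1952-.0512
print("flange",solve(s(201),d(238.5),pz+.004))
print("nose",solve(s(211.5),d(235.5),pz-.025))
print("rim",solve(s(229),d(230),.072)); print("bore",solve(s(227),d(228),.072))
for z in(pz,pz-.05,.072):print(proj("scene",np.array([.567,-.1385,z]))-[175,165],proj("side",np.array([.567,-.1385,z]))-[255,145])
E
```

```text
flange [ 0.5667521  -0.13973013]
nose [ 0.56644932 -0.13918582]
rim [ 0.56607725 -0.13795403]
bore [ 0.56735413 -0.13880887]
[20.24982086 27.41922829] [23.12055295 23.90681773]
[21.71584602 39.33449096] [22.6127177  35.95468283]
[22.33086902 44.33315042] [22.39553655 41.10708041]
```

```bash
python3 -m creep '[[0,0,0,1,0,6,255],[0,0,0,0,0,8,255],[0,0,0,0,0,8,255],[0,0,0,0,0,6,255],[0,0,0,0,0,0,255],[0,0,0,0,0,0,255]]'
python3 - <<'E'
from h import *
o=get_obs();print(o["position"],o["ee_rot"],o["ft_force"],o["torque"])
for c in("side","scene"):
    p,d=camera(c)
    crop(p,c+"15c",*((175,165,225,225) if c=="scene" else (255,145,305,205)),10)
E
```

```text
clock: 12.1
position: [0.5672, -0.1386, 0.167]
ee_rot: [0.745, 0.667, -0.0, -0.0]
ft_force: [0.5, -0.4, -2.1]
grip_width: 0.274
[ 0.56720086 -0.13864412  0.16700969] [ 7.44920218e-01  6.67153554e-01 -4.56477133e-05 -5.72177298e-05] [ 0.50200649 -0.35639729 -2.06491715] [ 0.00792903 -0.025451   -0.00489079]
```

View pics/side15c.png

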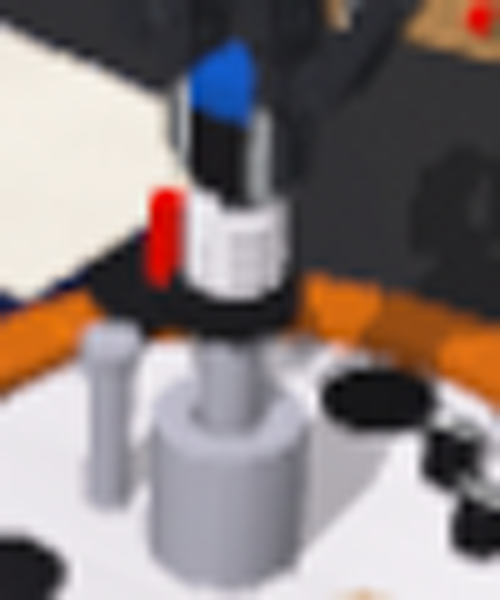

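View pics/scene15c.png

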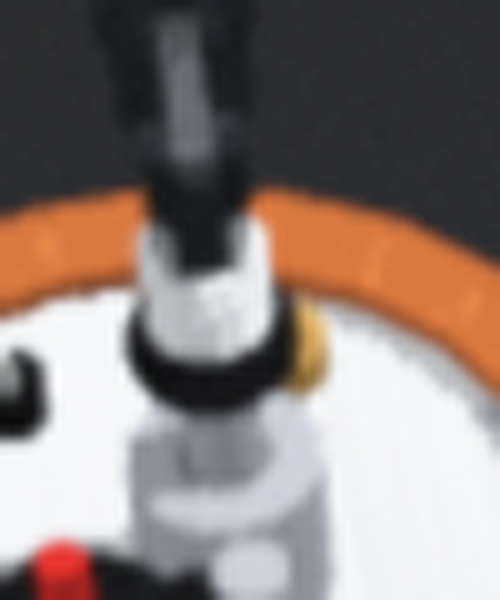

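```bash
python3 -m creep '[[0,0,0,0,0,5,255],[0,0,0,0,0,5,255],[0,0,0,0,0,5,255],[0,0,0,0,0,4,255],[0,0,0,0,0,0,255],[0,0,0,0,0,0,255]]'
python3 -m creep '[[0,0,0,0,0,3,255],[0,0,0,0,0,3,255],[0,0,0,0,0,0,255]]'
```

```text
clock: 12.8
position: [0.5672, -0.1386, 0.148]
ee_rot: [0.745, 0.667, -0.0, -0.0]
ft_force: [0.3, 0.4, -1.6]
grip_width: 0.27
clock: 13.1
position: [0.5674, -0.1387, 0.1421]
ee_rot: [0.745, 0.667, 0.0, 0.0]
ft_force: [0.3, -0.1, 1.5]
grip_width: 0.271
```

```bash
python3 -m creep '[[0,0,0,0,0,3,255],[0,0,0,0,0,3,255],[0,0,0,0,0,3,255],[0,0,0,0,0,3,255],[0,0,0,0,0,3,255],[0,0,0,0,0,0,255],[0,0,0,0,0,0,255]]'
python3 -m creep '[[0,0,0,0,0,1,255],[0,0,0,0,0,1,255],[0,0,0,0,0,0,255],[0,0,0,0,0,0,255]]'
```

```text
clock: 13.8
position: [0.5675, -0.1387, 0.1274]
ee_rot: [0.745, 0.667, 0.0, 0.0]
ft_force: [-1.2, -0.0, 6.4]
grip_width: 0.271
clock: 14.2
position: [0.5675, -0.1387, 0.1255]
ee_rot: [0.745, 0.667, 0.0, 0.0]
ft_force: [-0.9, -0.0, 6.9]
grip_width: 0.27
```

```bash
python3 -m creep '[[0,0,0,0,0,1,255],[0,0,0,0,0,0.7,255],[0,0,0,0,0,0,255],[0,0,0,0,0,0,255]]'
python3 -m creep '[[0,0,0,0,0,0.5,255],[0,0,0,0,0,0,255],[0,0,0,0,0,0,255]]'
```

```text
clock: 14.6
position: [0.5675, -0.1387, 0.1239]
ee_rot: [0.745, 0.667, 0.0, 0.0]
ft_force: [-0.5, -0.1, 7.6]
grip_width: 0.273
clock: 14.9
position: [0.5675, -0.1387, 0.1235]
ee_rot: [0.745, 0.667, 0.0, 0.0]
ft_force: [-1.9, 0.4, 7.1]
grip_width: 0.273
```

```bash
python3 -m creep '[[0,0,0,0,0,0.5,255],[0,0,0,0,0,0,255],[0,0,0,0,0,0,255]]'
python3 -m creep '[[0,0,0,0,0,0.5,255],[0,0,0,0,0,0,255],[0,0,0,0,0,0,255]]'
```

```text
clock: 15.2
position: [0.5675, -0.1387, 0.1233]
ee_rot: [0.745, 0.667, 0.0, 0.0]
ft_force: [-3.2, -0.4, 9.9]
grip_width: 0.269
clock: 15.5
position: [0.5675, -0.1387, 0.1232]
ee_rot: [0.745, 0.667, 0.0, 0.0]
ft_force: [-4.2, 1.7, 14.1]
grip_width: 0.269
```

```bash
python3 -m creep '[[0,0,0,0,0,0.5,255],[0,0,0,0,0,0.4,255],[0,0,0,0,0,0,255],[0,0,0,0,0,0,255],[0,0,0,0,0,0,255]]'
python3 - <<'E'
from h import *
for c in("side","scene"):
    p,d=camera(c);cv2.imwrite(f"pics/{c}16.png",p)
    crop(p,c+"16c",*((155,165,235,235) if c=="scene" else (250,145,310,205)),8)
E
```

```text
clock: 16.0
position: [0.5676, -0.1387, 0.1232]
ee_rot: [0.745, 0.667, 0.0, 0.001]
ft_force: [-8.0, 1.2, 21.8]
grip_width: 0.266
```

View pics/side16c.png

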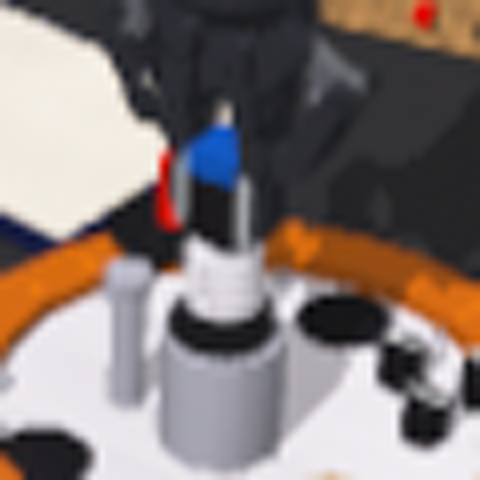

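View pics/scene16.png

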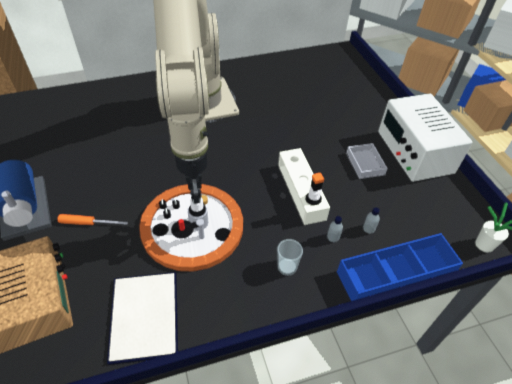

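View pics/scene16c.png

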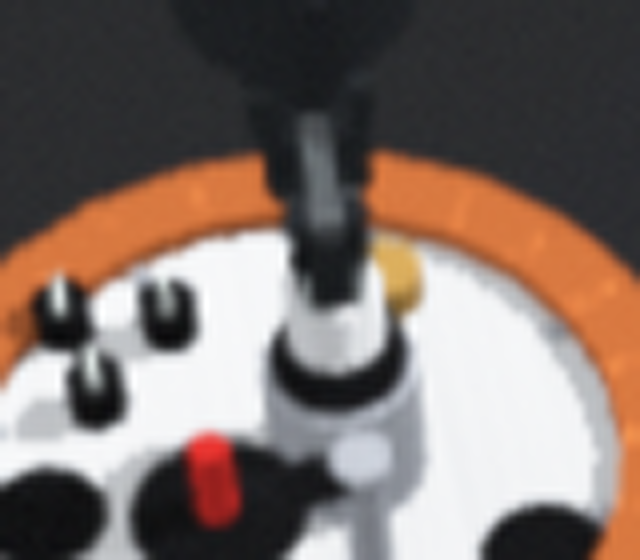

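```bash
python3 -m creep '[[0,0,0,0,0,0,255],[0,0,0,0,0,0,255],[0,0,0,0,0,0,255],[0,0,0,0,0,0,255],[0,0,0,0,0,0,255]]'; python3 -c "
from workcell import *
print(hand_in())"
```

```text
clock: 16.6
position: [0.5676, -0.1387, 0.1232]
ee_rot: [0.745, 0.667, 0.0, 0.001]
ft_force: [-7.9, 1.6, 22.0]
grip_width: 0.269
the job is handed in; nothing more can be done
None
```

The blue-topped probe is pressed home in the port, and the arm is still holding it there. I handed the job in at 16.6 s.

- **Cover:** I swung it open with the shut, empty gripper until it met what looked like its end stop. The pictures put it at about 1.75 rad, fully clear of the port.
- **Probe:** I lifted it out of the rack by its handle, lowered it centred into the port and pressed it down in small steps. The nose met the plunger at the expected height, and the flange landed after about 20 mm of travel.

**Last checks:**
- In the side and scene pictures the flange sits flush on the rim.
- The tool height held steady at 0.1232 m; I had predicted about 0.123 m for the flange on the rim.
- The wrist force was a steady 22 N upward. Allowing for the spring and the probe's weight, that leaves about 14 N bearing on the rim.
- The grip was steady through the press.
- In the scene picture the orange-topped probe and the rest of the bench looked undisturbed.

**What disagreed or fell short:**
- **Fingertips:** The shut fingertips measured at about the TCP, not 25 mm ahead of it as stated. My first cover push therefore dragged on top of the knob with about 8 N. I redid the last part beside the knob, and worked from the measured fingertips after that.
- **Sideways load:** About 8 N along x remains in the final hold.

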